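# Drive the grinder insert out of a pepper mill

## Robot

A 6-joint arm with a two-finger parallel gripper is mounted at the origin on the work surface. World frame = base frame: x ahead of the robot, y to its left, z up, the work surface at z = 0. Lengths are in mm, angles in rad, forces in N, time in s.
With the tool pointing down it reaches from about 400 to 825 mm from the base axis. Payload 7 kg.
Tool frame: the origin (TCP) lies at the very end of the fingers, on their centre line; the grasp point (between the pads) lies 19 mm behind it; z points along the fingers, y is the direction in which the jaws open and shut (so a half turn about z gives the same grasp; the last joint's range is limited). The gripper opens to 88 mm and grips with 3 to 60 N. Pads are 19 mm wide; open, the fingers measure 130 mm over their backs; the gripper's body (78 mm by 193 mm) begins 47 mm behind the grasp point.
Start: joints at [1.41, 0.359, 0.012, 0, -1.224, -0.288], TCP at [292.877, 608.127, 226.561] pointing down, gripper open.
Joint ranges: [-3.07, 3.07], [-1.43, 2.12], [-1.02, 1.25], [-3.03, 1.67], [-3.05, -0], [-3.03, 3.03]. Speed limits (rad/s): [2.39, 2.39, 3.01, 3.14, 3.14, 3.14].

## Interface

Orientations are given as a unit quaternion [x, y, z, w].
In Python, from plant import bot gives the robot as it stands. Calls block until the motion is done:
- bot.move_ptp(position, orientation): joint-space move of the TCP to a pose.
- bot.line_to(position, velocity=150, ori=None): straight line of the TCP; ori=None keeps the orientation; velocity is the mean speed in mm/s.
- bot.move_joints(angles): joint-space move.
- bot.move_gripper(opening, force=None): finger opening in mm; force is the grip in N (None keeps the last); returns when the fingers have stopped.
- bot.pause(seconds).
- bot.solve_ik(position, orientation): joint angles nearest the present ones, or None.
- bot.read_state(): the state.
- bot.camera(name): name is "side" or "top"; returns the picture (480x640x3 uint8, red, green, blue); there is no depth.
- bot.get_calibration(name): a dict with "fx", "fy", "cx", "cy" (pixels), "distortion" ([k1, k2, p1, p2, k3] as OpenCV has them; the pictures are not rectified), "view" (4x4, takes a point from world to camera coordinates). Camera axes: x right, y up, looking along -z (the intrinsics and any distortion apply to the point x, -y, -z); pixel columns grow to the right and rows downward; lengths in mm; the calibration is good to about 2 mm. A picture is of the moment at which its call begins. get_calibration takes no time and is no camera call.
A pose or a line that the arm cannot do raises bot.Unreachable and nothing moves.
- bot.close_job(): hands the job in, once; it reports no verdict.
The state is a dict: "t": time; "joint_pos": joint angles; "qvel": joint speeds; "tau": joint torques, N m; "tcp_pos": TCP position; "eef_rot": TCP orientation; "contact_force": force on the tool from outside, world axes, zero at the start; "moment": the same for the moment, N m; "width": finger opening in mm.
Only numpy, scipy, OpenCV 4.12 (cv2) and the standard library are available. Lean on these libraries where they do the work, as an engineer would, in place of code of your own. Each camera call takes 0.05 s, during which the arm holds its last target.

## Task

The worn ceramic grinder insert is stuck in the lower end of the pepper mill body that is held upright in the wooden bridge stand. Take the steel drift with the wooden handle out of its block, put it down the bore of the mill from above and press the insert out gently and steadily, without hammering or jamming, so that it drops into the dish below; then put the drift back in its block, fully home, and let go. Leave the other things on the table alone.

Things in the scene. Friction and masses are not known exactly. Their poses are not given: they have to be found in the camera images.
- stand: FIXED: pepper mill of turned brown wood held upright in a light wooden bridge (90 mm along its x, 160 mm along its y, shelf's upper face 84 mm above the table, open below to its front and back). Origin on the table on the nominal axis of the mill, z up. The mill's foot (57 mm across, 60 to 90 mm above the table) is on this axis; the neck above it (up to 55 mm across, 90 to 135 mm) sits off it
- mill_top (a point): 135 mm above the table on the NOMINAL axis, level with the neck's flat metal top. The neck is fitted off-centre: it and its bore lie 4.5 mm sideways from here, firmly, in a direction that differs each time and is not in this reading: find the bore by feel or by eye. Bore: 18.4 mm, sharp-edged, 45 mm deep, then a 30.4 mm bore in the foot for 30 mm, open below, where the insert sits
- insert: worn grinder insert: white ceramic ring, 28 mm diameter, 22 mm high, 9 mm hole; origin at the centre of its underside. Starts in the wide bore, its upper face 46 to 49 mm below the mill's top, held by friction: 8 to 20 N straight down slides it. A springy seat 65 mm below the mill's top grips it; it drops by itself once its upper face is 68 mm below the mill's top
- insert_mid (a point): centre of the worn insert (11 mm above its underside)
- dish: low white ceramic dish, loose on the table under the mill, rim diameter 92 mm, 24 mm high; origin at the centre of its underside
- block: FIXED wooden block, 80 x 80 mm, 82 mm high, with one round upright hole of 21 mm diameter and 76 mm depth in the middle of its top, where the drift stands; origin at the centre of its underside, z up
- drift: drift: steel rod 16 mm in diameter and 70 mm long (nose chamfered to 14 mm), then a 34 mm collar from 70 to 76 mm, then a round wooden handle, 24 mm diameter, from 76 to 122 mm; 0.15 to 0.27 kg. Origin at the centre of its nose, z towards the handle. Starts upright in the block, collar on the block's top, nose 12 mm above the table. In the mill it goes 70 mm down until the collar meets the top
- drift_grip (a point): point on the axis of the drift at the middle of its handle, 99 mm from the nose: the place to grip it
- spare: a new insert, like the worn one, standing on the table: leave it
- mill_head: brown turned wooden head of the mill, 52 mm diameter, 52 mm high, standing on the table: leave it
- jar: amber pepper jar, 52 mm diameter, 85 mm high: leave it
Things that resemble listed ones, but are neither listed nor needed, are in the scene too. There is more than one size of the drift; the one meant has the size given above. Leave any yellow look-alike of the block alone.

How it is judged (in metres and radians):
On the way, in this order (a step that is already met when the one before it is completed fails the run):
1. the drift is drawn out of its block (z of drift in the frame of block above 0.084 m and contact force between the fingers and drift above 1 N), for 0.1 s.
2. the held drift is in the mill's bore and has started the insert downwards, still in the bore (horizontal distance between drift and stand below 0.008 m and z of drift in the frame of stand below 0.1 m and distance of insert_mid from where it was at the start of the episode above 0.004 m and z of insert in the frame of stand above 0.03 m and contact force between the fingers and drift above 1 N), for 0.05 s.
3. the insert has dropped into the dish (height (world z) of insert_mid below 0.035 m and horizontal distance between insert_mid and dish below 0.042 m), for 0.2 s.
At the end, for the whole second after the job is handed in: The worn insert lies still in the dish under the mill (its centre within 42 mm of the dish's axis and lower than 35 mm; the dish within 30 mm of the mill's axis), and the drift stands at rest and upright (within 0.06 rad) in its block, collar down (nose lower than 15 mm above the table) (all of step 3 and linear speed of each of insert, drift below 0.02 m/s and horizontal distance between dish and stand below 0.03 m and z of drift in the frame of block below 0.015 m and horizontal distance between drift and block below 0.005 m and angle between drift's own z axis and vertical below 0.06 rad); the robot touches nothing.
It fails at once if the drift is pressed on the mill or its stand with more than 45 N (jammed, hammered or bottomed hard) (contact force between drift and stand above 45 N).
It fails at once if the insert is pushed with more than 35 N: it would chip (contact force between drift and insert above 35 N).
It fails at once if the spare insert, mill head or jar is disturbed by more than 20 mm (distance of any of spare, mill_head, jar from where it was at the start of the episode above 0.02 m).
It also fails if it takes over 72 s, if anything falls off the work surface, if the arm or the gripper's body presses on something with over 40 N, if the wrist force passes 120 N, or if a joint passes its speed limit or range.

## Working session

There is one attempt and no reset: what is moved stays moved. The work goes in short steps, each a Python script; the robot and the scene stay as the last script left them, time stands still between calls to the robot, and variables do not carry over. Pictures are saved under pics/ and viewed, and the job is handed in when it is done.

```bash
ls; mkdir -p pics; python3 - <<'E'
from plant import bot
import cv2,json
for n in("side","top"):
    im=bot.camera(n); cv2.imwrite(f"pics/{n}0.png",im[:,:,::-1]); print(n,bot.get_calibration(n))
print(bot.read_state())
E
```

```text
pics
side {'fx': 523.2723479387954, 'fy': 523.2723479387954, 'cx': 327.05785873558364, 'cy': 240.6329422322767, 'distortion': array([0.01031875, 0.        , 0.        , 0.        , 0.        ]), 'view': array([[-8.46957450e-01, -5.31660127e-01,  7.66186450e-04,
         4.78550857e+02],
       [ 3.59588806e-01, -5.71777745e-01,  7.37404978e-01,
        -3.00441482e+02],
       [-3.91610736e-01,  6.24826152e-01,  6.75450451e-01,
        -6.23712896e+02],
       [ 0.00000000e+00,  0.00000000e+00,  0.00000000e+00,
         1.00000000e+00]])}
top {'fx': 459.9084058634686, 'fy': 459.9084058634686, 'cx': 328.4965095267952, 'cy': 246.22225492111028, 'distortion': array([0.03242773, 0.        , 0.        , 0.        , 0.        ]), 'view': array([[-3.14102830e-03, -9.99891990e-01, -1.43576903e-02,
        -3.36731701e+01],
       [ 9.98991695e-01, -3.78057386e-03,  4.47359089e-02,
        -5.61272498e+02],
       [-4.47853573e-02, -1.42026967e-02,  9.98895668e-01,
        -9.00629675e+02],
       [ 0.00000000e+00,  0.00000000e+00,  0.00000000e+00,
         1.00000000e+00]])}
{'t': 0.1, 'joint_pos': array([ 1.41012378e+00,  3.59327407e-01,  1.11513899e-02, -3.17405548e-04,
       -1.22409223e+00, -2.88122296e-01]), 'qvel': array([-0.00118098, -0.00222749,  0.00245132,  0.00146659,  0.00128992,
        0.00061685]), 'tau': array([-1.35461280e-03, -5.84165025e+01,  2.93752956e+01,  7.01539725e+00,
        1.01999397e-02, -5.23724441e-05]), 'tcp_pos': array([292.68737129, 607.75787164, 225.70731682]), 'eef_rot': array([ 9.74916069e-01, -2.22571549e-01, -1.02049626e-04,  7.43971057e-04]), 'contact_force': array([-0.18658939, -0.55066054,  0.26010334]), 'moment': array([ 0.00792555,  0.01997117, -0.00550561]), 'width': 87.0843958093489}
```

View pics/side0.png

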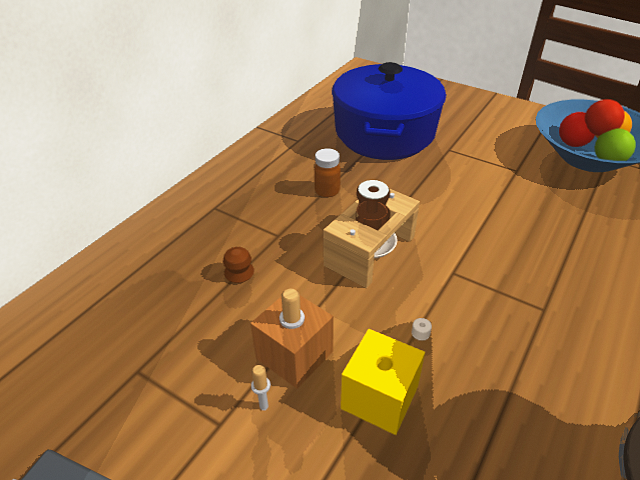

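View pics/top0.png

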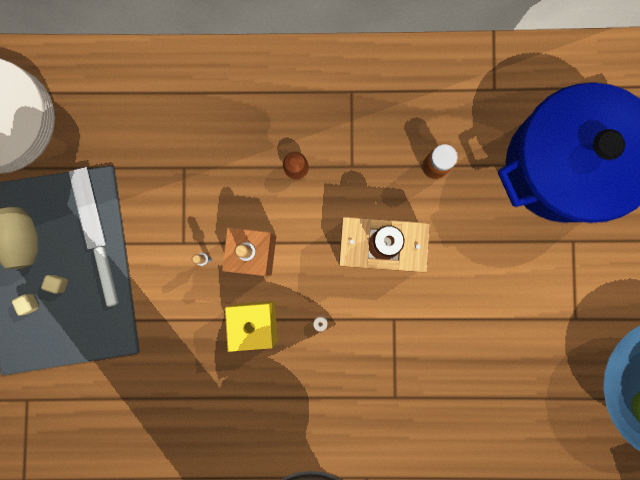

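```bash
python3 - <<'E'
import cv2,numpy as np
t=cv2.imread("pics/top0.png");s=cv2.imread("pics/side0.png")
def c(im,x,y,w,h,k): return cv2.resize(im[y:y+h,x:x+w],None,fx=k,fy=k,interpolation=cv2.INTER_NEAREST)
a=c(t,335,205,100,75,4);b=c(t,215,220,100,75,4);d=c(s,320,170,100,75,4);e=c(s,245,280,100,75,4)
cv2.imwrite("pics/crop0.png",np.vstack([np.hstack([a,b]),np.hstack([d,e])]))
E
```

```text
(no output)
```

View pics/crop0.png

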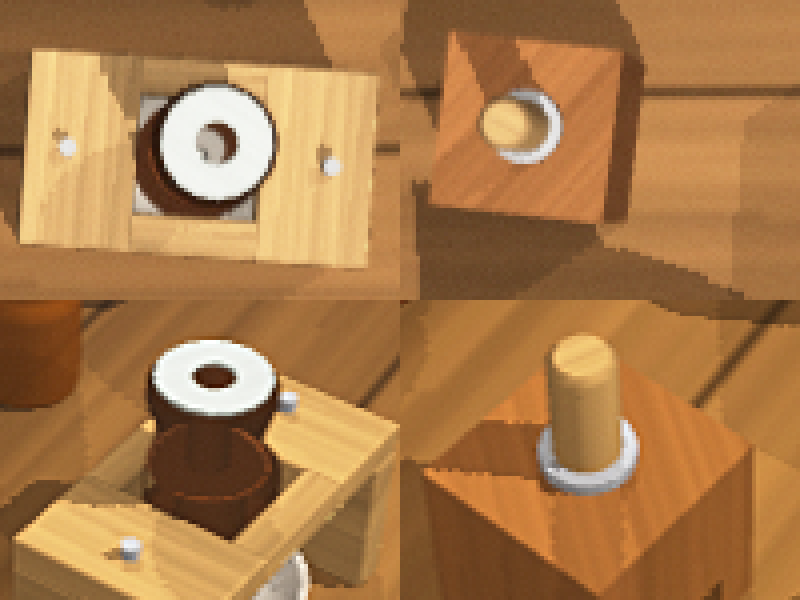

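```bash
cat > h.py <<'E'
import numpy as np,cv2
from plant import bot
def ray(n,px):
    c=bot.get_calibration(n);K=np.array([[c['fx'],0,c['cx']],[0,c['fy'],c['cy']],[0,0,1.]])
    u=cv2.undistortPoints(np.array([[px]],float),K,np.array(c['distortion']))[0,0]
    V=c['view'];d=V[:3,:3].T@np.array([u[0],-u[1],-1.]);o=-V[:3,:3].T@V[:3,3];return o,d
def onz(n,px,z):
    o,d=ray(n,px);return o+d*(z-o[2])/d[2]
def proj(n,P):
    c=bot.get_calibration(n);K=np.array([[c['fx'],0,c['cx']],[0,c['fy'],c['cy']],[0,0,1.]])
    V=c['view'];p=V[:3,:3]@np.array(P)+V[:3,3];p=np.array([[[p[0],-p[1],-p[2]]]])
    return cv2.projectPoints(p,np.zeros(3),np.zeros(3),K,np.array(c['distortion']))[0].ravel()
E
cat > m.py <<'E'
from h import *
import sys
def ringc(n,im,box,z,thr=(0,0,185),smax=40):
    x,y,w,h=box
    hsv=cv2.cvtColor(im[y:y+h,x:x+w],cv2.COLOR_BGR2HSV)
    m=((hsv[...,2]>185)&(hsv[...,1]<smax)).astype(np.uint8)
    nl,lab,st,ce=cv2.connectedComponentsWithStats(m);i=1+st[1:,4].argmax()
    cs,_=cv2.findContours((lab==i).astype(np.uint8),cv2.RETR_EXTERNAL,cv2.CHAIN_APPROX_NONE)
    c=max(cs,key=len)[:,0].astype(float)+[x,y]
    W=np.array([onz(n,p,z)[:2] for p in c])
    # circle fit
    A=np.c_[2*W,np.ones(len(W))];s=np.linalg.lstsq(A,(W**2).sum(1),rcond=None)[0]
    return s[:2],np.sqrt(s[2]+s[:2]@s[:2]),len(c)
if __name__=="__main__":
    t=cv2.imread("pics/top0.png");s=cv2.imread("pics/side0.png")
    print("neck top",ringc("top",t,(365,220,50,45),135)); print("neck side",ringc("side",s,(355,176,40,35),135))
    # handle top: hsv print
    for n,im,box,z in(("top",t,(232,240,16,22),134),("side",s,(280,285,22,40),134)):
        x,y,w,h=box;hsv=cv2.cvtColor(im[y:y+h,x:x+w],cv2.COLOR_BGR2HSV)
        print(n);print(hsv[::3,::2,0]);print(hsv[::3,::2,1]);print(hsv[::3,::2,2])
    # block top corners & stand corners by eye from crop (4x)
    f=lambda ox,oy,p:(ox+p[0]/4-.5,oy+p[1]/4-.5)
    B=[onz("top",f(215,220,(p[0]-400,p[1])),82) for p in((450,32),(622,52),(604,222),(432,206))]
    print("block",np.round(B,1),np.mean(B,0),[np.linalg.norm(B[i]-B[i-1]) for i in range(4)])
    S=[onz("top",f(335,205,p),84) for p in((34,49),(379,75),(366,268),(21,242))]
    print("stand",np.round(S,1),np.mean(S,0),[np.linalg.norm(S[i]-S[i-1]) for i in range(4)])
    Bs=[onz("side",f(245,280,(p[0]-400,p[1]-300)),82) for p in((424,474),(598,590),(755,447))]
    print("block side",np.round(Bs,1),(Bs[0]+Bs[2])/2)
E
python3 m.py
```

```text
neck top (array([ 565.44901598, -140.73741778]), np.float64(23.090024254592507), 77)
neck side (array([ 566.5056534 , -141.65737278]), np.float64(23.219195039058366), 69)
top
[[13 13 13 13 13 13 13 13]
 [14 13 12 13 13 12 15 15]
 [13 13 14 17 19 19 16 15]
 [13 14 19 19 20 20 20 17]
 [13 13 19 20 20 18 19 17]
 [13 13 15 17 18 18 17 17]
 [13 13 13 13 11 10 16 20]
 [13 13 13 13 12 12 13 13]]
[[162 170 162 161 169 167 164 171]
 [164 163 169 167 161  76   7   3]
 [162 162 150 123 117 119 128 139]
 [161 158 118 109 114 109 112 131]
 [168 155 119 116 114 121 110 125]
 [164 164 144 127 118 120 128 132]
 [166 166 165 158  20   4  15   8]
 [162 163 166 165 159 164 165 166]]
[[206 162 143 147 149 142 138 136]
 [212 206 146 142 133 145 156 164]
 [209 211 156 228 238 235 182 117]
 [215 168 235 238 241 244 242 195]
 [199 153 237 240 240 234 238 216]
 [183 190 166 223 237 234 209 174]
 [189 187 190 192 206 213 191 196]
 [189 197 190 188 189 183 162 167]]
side
[[ 16  16  16  15  16  15  15  16  16  15  16]
 [ 16  16  15  15  15  17  16  15  15  15  15]
 [ 15  15  17  18  20  21  20  19  17  15  16]

[... 1779 characters left out ...]
195 210]
 [108 113 173 206 203 203 200 199 201 206 171]]
block [[593.2 150.   82. ]
 [583.7  70.9  82. ]
 [505.7  78.9  82. ]
 [513.3 157.7  82. ]] [548.99034008 114.36545918  82.        ] [np.float64(80.24854705291655), np.float64(79.73344336790348), np.float64(78.363570967834), np.float64(79.18986978913338)]
stand [[ 611.9  -63.4   84. ]
 [ 599.2 -220.6   84. ]
 [ 511.3 -213.6   84. ]
 [ 523.6  -57.1   84. ]] [ 561.49665746 -138.66430372   84.        ] [np.float64(88.5869729664603), np.float64(157.71815130459655), np.float64(88.16111047022203), np.float64(157.00734381458366)]
block side [[594.  148.7  82. ]
 [517.3 156.1  82. ]
 [505.4  79.2  82. ]] [549.68157295 113.95869745  82.        ]
```

```bash
cat > m2.py <<'E'
from h import *
t=cv2.imread("pics/top0.png");s=cv2.imread("pics/side0.png")
for n,im,box,z in(("top",t,(230,240,25,22),134),("side",s,(278,285,25,20),134)):
    x,y,w,h=box;hsv=cv2.cvtColor(im[y:y+h,x:x+w],cv2.COLOR_BGR2HSV)
    m=((hsv[...,2]>213)&(hsv[...,0]>=16)&(hsv[...,1]>95)).astype(np.uint8)
    nl,lab,st,ce=cv2.connectedComponentsWithStats(m);i=1+st[1:,4].argmax()
    p=ce[i]+[x,y];print(n,p,st[i],onz(n,p,z))
for n,P in (("top",(549.3,114.2,88)),("top",(549.3,114.2,134)),("side",(549.3,114.2,134))): print(proj(n,P))
for y in (0,):
  q=(0.9749,-0.2226,0,0)
from scipy.spatial.transform import Rotation as R
st=bot.read_state();print(R.from_quat(st['eef_rot']).as_matrix())
for a in range(-180,180,30):
    r=(R.from_euler('z',a,degrees=True)*R.from_euler('x',180,degrees=True)).as_quat()
    for P in((549.3,114.2,92),(566,-141,145),(549.3,114,250),(566,-141,250)):
        j=bot.solve_ik(P,r);print(a,P,None if j is None else np.round(j,2))
E
python3 m2.py
```

```text
top [240.62222222 250.52222222] [ 6  6 11 10 90] [548.85711215 114.02565262 134.        ]
side [290.64705882 294.01470588] [  5   4  16  12 136] [549.40384182 113.70699198 134.        ]
[245.71436379 251.17291873]
[240.52245703 250.26559142]
[290.49360246 294.28908205]
[[ 9.00923791e-01 -4.33977007e-01 -5.30153222e-04]
 [-4.33977311e-01 -9.00922704e-01 -1.40519199e-03]
 [ 1.32193940e-04  1.49604536e-03 -9.99998872e-01]]
-180 (549.3, 114.2, 92) [ 0.55  0.3  -0.42 -0.   -0.86 -2.12]
-180 (566, -141, 145) [ 0.09  0.28 -0.31 -0.   -0.99 -1.66]
-180 (549.3, 114, 250) [ 0.55  0.16 -0.21 -0.   -1.21 -2.12]
-180 (566, -141, 250) [ 0.09  0.19 -0.16 -0.   -1.22 -1.66]
-150 (549.3, 114.2, 92) [ 0.55  0.3  -0.42 -0.   -0.86 -1.6 ]
-150 (566, -141, 145) [ 0.09  0.28 -0.31  0.   -0.99 -1.14]
-150 (549.3, 114, 250) [ 0.55  0.16 -0.21 -0.   -1.21 -1.6 ]
-150 (566, -141, 250) [ 0.09  0.19 -0.16  0.   -1.22 -1.14]
-120 (549.3, 114.2, 92) [ 0.55  0.3  -0.42  0.   -0.86 -1.08]
-120 (566, -141, 145) [ 0.09  0.28 -0.31  0.   -0.99 -0.61]
-120 (549.3, 114, 250) [ 0.55  0.16 -0.21  0.   -1.21 -1.08]
-120 (5
[... 1351 characters left out ...]
3]
60 (549.3, 114, 250) [ 0.55  0.16 -0.21  0.   -1.21  2.06]
60 (566, -141, 250) [ 0.09  0.19 -0.16  0.   -1.22  2.53]
90 (549.3, 114.2, 92) [ 0.55  0.3  -0.42  0.   -0.86  2.59]
90 (566, -141, 145) None
90 (549.3, 114, 250) [ 0.55  0.16 -0.21  0.   -1.21  2.59]
90 (566, -141, 250) None
120 (549.3, 114.2, 92) None
120 (566, -141, 145) [ 0.09  0.28 -0.31 -0.   -0.99 -2.71]
120 (549.3, 114, 250) None
120 (566, -141, 250) [ 0.09  0.19 -0.16  0.   -1.22 -2.71]
150 (549.3, 114.2, 92) [ 0.55  0.3  -0.42 -0.   -0.86 -2.65]
150 (566, -141, 145) [ 0.09  0.28 -0.31 -0.   -0.99 -2.19]
150 (549.3, 114, 250) [ 0.55  0.16 -0.21 -0.   -1.21 -2.65]
150 (566, -141, 250) [ 0.09  0.19 -0.16 -0.   -1.22 -2.19]
```

```bash
cat >> h.py <<'E'
from scipy.spatial.transform import Rotation as R
Q=(R.from_euler('z',-90,degrees=True)*R.from_euler('x',180,degrees=True)).as_quat()
def st(l=""):
    s=bot.read_state();print(l,"t%.2f"%s['t'],np.round(s['tcp_pos'],2),"F",np.round(s['contact_force'],2),"M",np.round(s['moment'],2),"w%.1f"%s['width'],"tilt",np.round(R.from_quat(s['eef_rot']).as_matrix()[:2,2],4));return s
E
python3 - <<'E'
from h import *
bot.move_gripper(60,force=40)
bot.move_ptp((549.1,113.9,200),Q);st("above")
bot.line_to((549.1,113.9,93),velocity=90);st("down")
bot.move_gripper(15,force=40);bot.pause(.2);st("grip")
for n in("side","top"): cv2.imwrite(f"pics/{n}1.png",bot.camera(n)[:,:,::-1])
E
```

```text
above t2.81 [549.21 114.74 200.02] F [-0.62  0.   -0.54] M [ 0.14 -0.1   0.02] w60.2 tilt [0.0002 0.0001]
down t4.15 [549.53 114.11  93.62] F [0.25 0.83 0.1 ] M [ 0.02 -0.06 -0.  ] w60.2 tilt [0.001  0.0005]
grip t5.03 [549.3  114.    93.09] F [ 1.53 -0.34  0.64] M [ 0.13 -0.4  -0.01] w23.2 tilt [0.0004 0.0002]
```

```bash
python3 -c "
import cv2,numpy as np
a=cv2.imread('pics/side1.png')[200:420,200:460];cv2.imwrite('pics/c1.png',cv2.resize(a,None,fx=2.5,fy=2.5))"
```

```text
(no output)
```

View pics/c1.png

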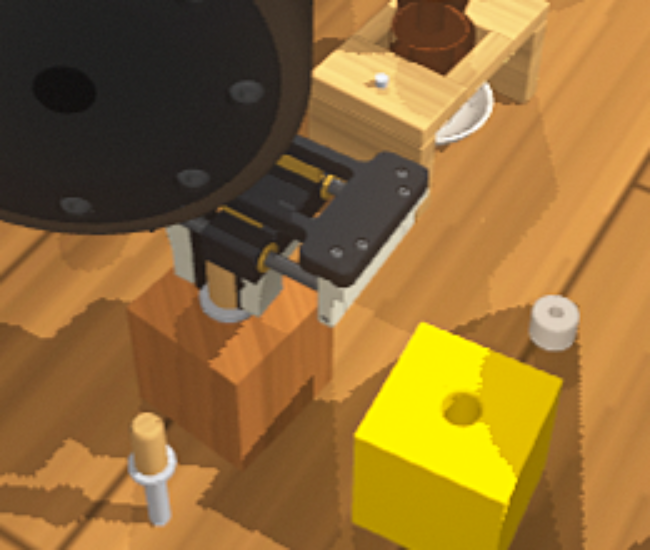

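```bash
python3 - <<'E'
from h import *
bot.line_to((549.1,113.9,240),velocity=100);st("up")
bot.line_to((566,-141.2,240),velocity=150);bot.pause(.3);st("over")
for n in("side","top"): cv2.imwrite(f"pics/{n}2.png",bot.camera(n)[:,:,::-1])
a=cv2.imread('pics/side2.png')[100:300,260:500];cv2.imwrite('pics/c2.png',cv2.resize(a,None,fx=3,fy=3))
E
```

```text
up t6.75 [548.79 113.79 239.28] F [-0.41 -0.7  -2.24] M [ 0.02 -0.04  0.01] w23.1 tilt [-0.0012 -0.0005]
over t8.91 [ 566.06 -140.93  240.07] F [ 0.43  0.09 -2.03] M [ 0.07 -0.01 -0.01] w23.0 tilt [ 0.0001 -0.    ]
```

View pics/c2.png

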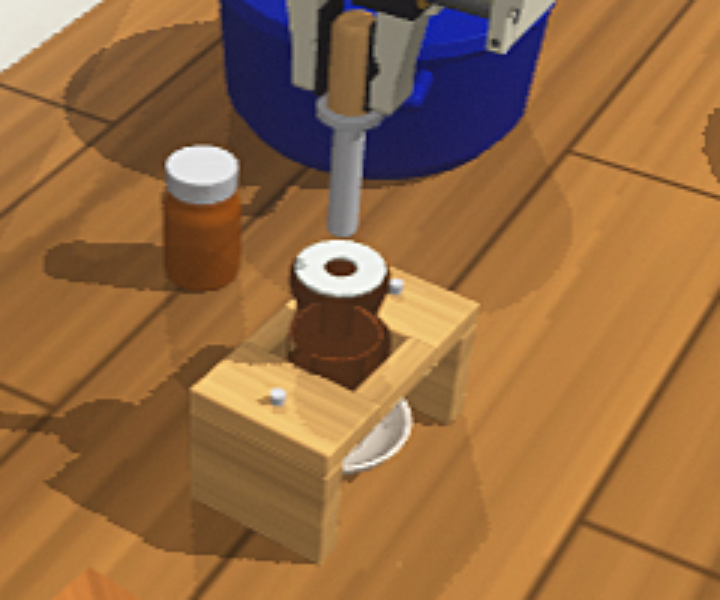

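```bash
python3 - <<'E'
from h import *
s=cv2.imread('pics/side2.png')
for z in (160,175,190,205,225,235,245):
    p=proj("side",(566,-141.2,z)); r=int(round(p[1]));row=cv2.cvtColor(s[r:r+1,355:400],cv2.COLOR_BGR2HSV)[0]
    m=np.where((row[:,1]<60)&(row[:,2]>110))[0]+355
    h=np.where((row[:,0]<25)&(row[:,1]>90)&(row[:,2]>120))[0]+355
    print(z,np.round(p,1),"steel",m.min() if len(m) else None,m.max() if len(m) else None,"wood",(h.min(),h.max()) if len(h) else None)
E
```

```text
160 [374.2 176.1] steel 369 378 wood (np.int64(355), np.int64(399))
175 [374.8 168.2] steel 371 379 wood (np.int64(355), np.int64(399))
190 [375.4 160.1] steel 371 380 wood None
205 [376.  151.8] steel 372 380 wood None
225 [376.9 140.3] steel 368 382 wood None
235 [377.3 134.5] steel 366 392 wood (np.int64(370), np.int64(380))
245 [377.8 128.5] steel 362 391 wood (np.int64(370), np.int64(380))
```

```bash
cat >> h.py <<'E'
def down(x,y,z0,z1,step=1.0,v=20,flim=8,settle=0.05,pr=3):
    z=z0;k=0
    while z>z1:
        z=max(z-step,z1);bot.line_to((x,y,z),velocity=v);bot.pause(settle)
        s=bot.read_state();f=s['contact_force'];k+=1
        if k%pr==0: print("cmd%.1f"%z,"z%.2f"%s['tcp_pos'][2],np.round(f,1),"t%.1f"%s['t'])
        if f[2]+2.1>flim or np.hypot(*f[:2])>flim: print("LIMIT");st();return z
    st();return z
E
python3 - <<'E'
from h import *
bot.line_to((566,-141.2,219),velocity=40);bot.pause(.1);st()
down(566,-141.2,219,210,flim=6,pr=1)
E
```

```text
t9.78 [ 566.21 -141.22  219.28] F [-0.14  0.37 -2.41] M [0.1  0.02 0.02] w23.7 tilt [ 0.0005 -0.0001]
cmd218.0 z218.07 [-0.1 -0.1 -1.8] t10.1
cmd217.0 z216.95 [ 0.2 -0.7 -2.2] t10.4
cmd216.0 z215.97 [-0.4  0.5 -1.9] t10.7
cmd215.0 z214.96 [ 0.2  0.9 -2.7] t11.0
cmd214.0 z213.99 [-0.   0.1 -2.7] t11.3
cmd213.0 z212.94 [ 0.3  0.2 -2. ] t11.6
cmd212.0 z211.95 [ 0.4 -0.3 -1.9] t11.9
cmd211.0 z210.96 [-0.4 -0.7 -1.8] t12.2
cmd210.0 z209.96 [ 0.4 -1.  -2.6] t12.5
 t12.48 [ 565.99 -141.21  209.96] F [ 0.43 -1.02 -2.62] M [ 0.07 -0.03 -0.02] w23.6 tilt [-0.0001 -0.    ]
```

```bash
python3 - <<'E'
from h import *
z=down(566,-141.2,210,173,step=3,v=40,flim=6,pr=3,settle=.03)
cv2.imwrite("pics/side3.png",bot.camera("side")[:,:,::-1])
a=cv2.imread('pics/side3.png')[100:300,260:500];cv2.imwrite('pics/c3.png',cv2.resize(a,None,fx=3,fy=3))
E
```

```text
cmd201.0 z200.85 [ 0.2  0.6 -2.3] t13.3
cmd192.0 z191.83 [-0.3 -1.3 -2.3] t14.2
cmd183.0 z182.84 [-0.3 -0.2 -1. ] t15.0
cmd174.0 z173.85 [-0.3 -0.3 -2.7] t15.9
 t16.17 [ 565.98 -141.22  172.99] F [ 0.99 -0.24 -2.58] M [ 0.08 -0.03 -0.04] w22.9 tilt [-0.  0.]
```

View pics/c3.png

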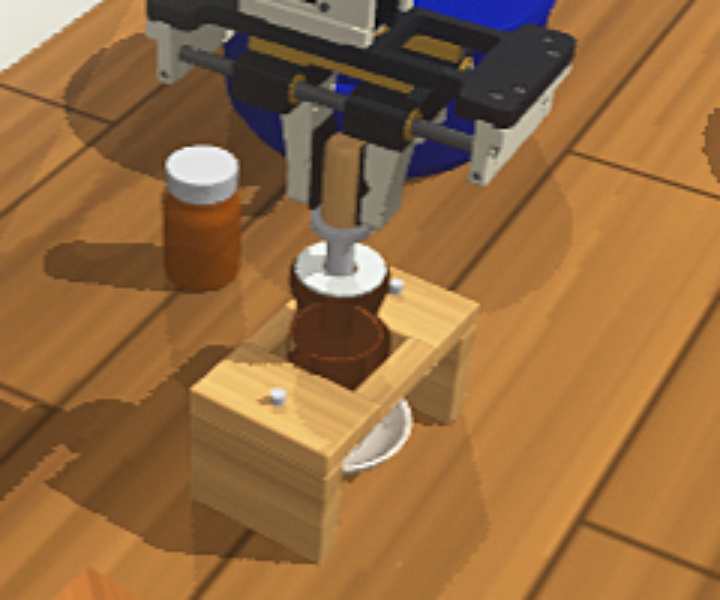

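```bash
python3 - <<'E'
from h import *
z=down(566,-141.2,173,160,step=.7,v=15,flim=24,pr=1,settle=.02)
E
```

```text
cmd172.3 z172.28 [-0.2 -0.2 -2. ] t16.5
cmd171.6 z171.57 [-0.1 -0.7 -3.1] t16.8
cmd170.9 z170.83 [ 0.2 -1.1 -2. ] t17.0
cmd170.2 z170.15 [-0.9  0.5 -1.8] t17.3
cmd169.5 z169.47 [ 0.7  0.4 -2.2] t17.6
cmd168.8 z168.73 [-0.6 -0.1 -2. ] t17.8
cmd168.1 z168.05 [ 0.5  0.1 -2.2] t18.1
cmd167.4 z167.51 [ 0.6 -0.4 -1.2] t18.4
cmd166.7 z166.96 [ 0.6 -0.7 -0.1] t18.6
cmd166.0 z166.13 [ 1.5 -0.9  0.8] t18.9
cmd165.3 z165.27 [ 1.7 -0.5  0.6] t19.1
cmd164.6 z164.52 [ 0.7 -0.1  0.6] t19.4
cmd163.9 z163.81 [ 0.5 -0.   0.5] t19.7
cmd163.2 z163.11 [ 0.3 -0.1  0. ] t19.9
cmd162.5 z162.40 [ 1.4 -1.1  0.4] t20.2
cmd161.8 z161.71 [ 1.4  0.4 -0.1] t20.5
cmd161.1 z160.99 [ 1.2 -0.6 -0.5] t20.8
cmd160.4 z160.30 [ 2.2 -0.2  0.3] t21.0
cmd160.0 z160.01 [ 1.6 -0.4  1.2] t21.3
 t21.28 [ 566.   -141.21  160.01] F [ 1.58 -0.44  1.16] M [-0.12 -0.6  -0.03] w23.4 tilt [0. 0.]
```

```bash
python3 - <<'E'
from h import *
cv2.imwrite("pics/side4.png",bot.camera("side")[:,:,::-1])
a=cv2.imread('pics/side4.png')[110:230,330:450];b=cv2.imread('pics/side3.png')[110:230,330:450];cv2.imwrite('pics/c4.png',cv2.resize(np.hstack([b,a]),None,fx=3.3,fy=3.3))
E
```

```text
(no output)
```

View pics/c4.png

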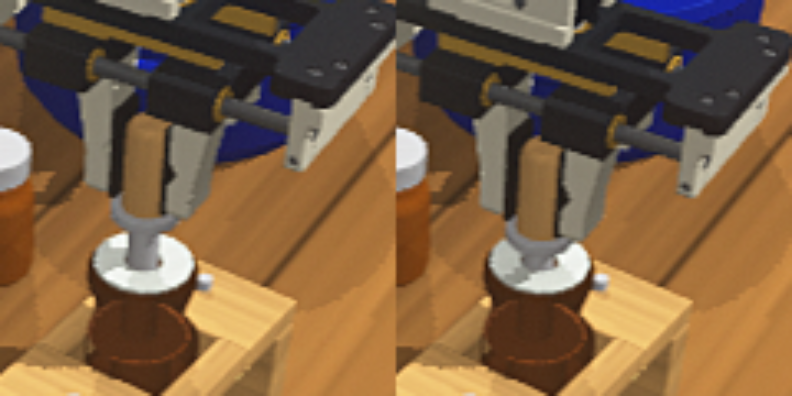

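```bash
python3 - <<'E'
from h import *
z=down(566,-141.2,160,147.2,step=.7,v=15,flim=24,pr=1,settle=.02)
for n in("side","top"): cv2.imwrite(f"pics/{n}5.png",bot.camera(n)[:,:,::-1])
a=cv2.imread('pics/side5.png')[130:280,310:460];cv2.imwrite('pics/c5.png',cv2.resize(a,None,fx=4,fy=4))
E
```

```text
cmd159.3 z159.22 [ 1.9 -0.  -0.5] t21.6
cmd158.6 z158.47 [ 0.9 -0.9 -0.1] t21.9
cmd157.9 z157.81 [ 2.3 -0.4 -0.3] t22.1
cmd157.2 z157.12 [1.4 0.8 0.3] t22.4
cmd156.5 z156.41 [ 1.3 -0.2  0.6] t22.7
cmd155.8 z155.71 [ 1.1 -0.7  0.2] t22.9
cmd155.1 z155.00 [1.3 0.2 0.5] t23.2
cmd154.4 z154.34 [ 2.1  0.3 -0.2] t23.5
cmd153.7 z153.59 [ 0.7 -0.7 -0.1] t23.7
cmd153.0 z152.89 [ 2.4 -0.3 -0.5] t24.0
cmd152.3 z152.17 [0.7 0.1 0.4] t24.3
cmd151.6 z151.05 [ 0.3  0.1 -2.3] t24.5
cmd150.9 z150.47 [ 0.8 -0.4 -2. ] t24.8
cmd150.2 z150.11 [-0.4 -0.6 -1.8] t25.1
cmd149.5 z149.47 [ 0.4  0.5 -2.4] t25.3
cmd148.8 z148.78 [-0.   0.2 -1.9] t25.6
cmd148.1 z148.06 [-0.3 -0.3 -2.2] t25.9
cmd147.4 z147.36 [-0.4  0.5 -1.8] t26.1
cmd147.2 z147.17 [-0.9  0.4 -1.9] t26.4
 t26.40 [ 565.98 -141.19  147.17] F [-0.85  0.38 -1.94] M [ 0.1  -0.    0.01] w23.4 tilt [-0.0001  0.    ]
```

View pics/c5.png

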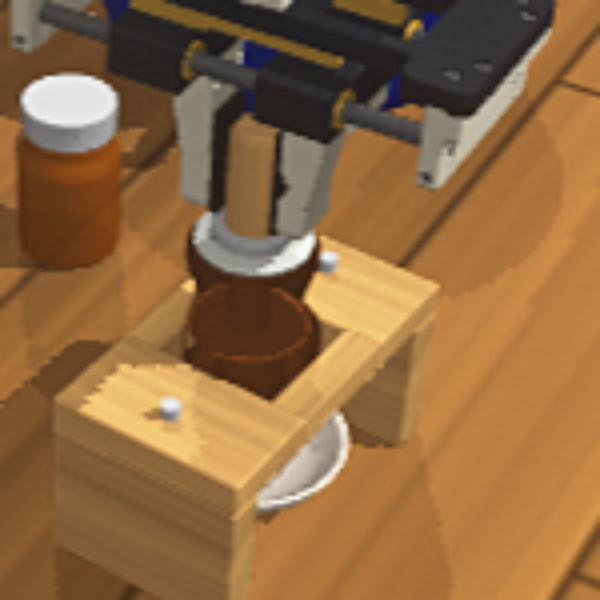

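```bash
python3 - <<'E'
from h import *
z=down(566,-141.2,147.2,144.8,step=.4,v=15,flim=6,pr=1,settle=.05)
bot.pause(.2);bot.line_to((566,-141.2,240),velocity=90);st()
bot.line_to((549.1,113.9,240),velocity=170);bot.pause(.3);st()
for n in("side","top"): cv2.imwrite(f"pics/{n}6.png",bot.camera(n)[:,:,::-1])
a=cv2.imread('pics/side6.png')[150:270,310:430];b=cv2.imread('pics/top6.png')[190:290,330:450]
cv2.imwrite('pics/c6.png',np.hstack([cv2.resize(a,(400,400)),cv2.resize(b,(400,400))]))
E
```

```text
cmd146.8 z146.77 [ 0.2 -0.6 -2.2] t26.8
cmd146.4 z146.37 [-0.1  0.2 -2. ] t27.1
cmd146.0 z146.11 [ 0.1  0.5 -1.6] t27.4
cmd145.6 z146.06 [-2.1  0.8  3.8] t27.7
cmd145.2 z146.01 [-2.8  1.4  7.5] t28.0
LIMIT
 t28.00 [ 566.16 -141.27  146.01] F [-2.79  1.38  7.49] M [0.63 1.18 0.01] w23.5 tilt [ 0.0007 -0.0002]
 t29.40 [ 565.62 -141.12  239.23] F [-0.17  0.35 -3.07] M [ 0.1  -0.05  0.01] w23.4 tilt [-0.0012  0.0001]
 t31.35 [549.13 113.53 240.  ] F [-0.3   0.84 -1.93] M [ 0.06 -0.02 -0.08] w23.9 tilt [-0. -0.]
```

View pics/c6.png

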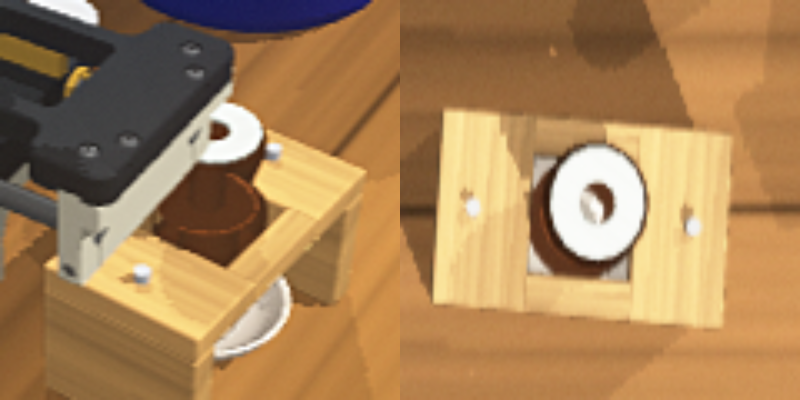

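View pics/side6.png

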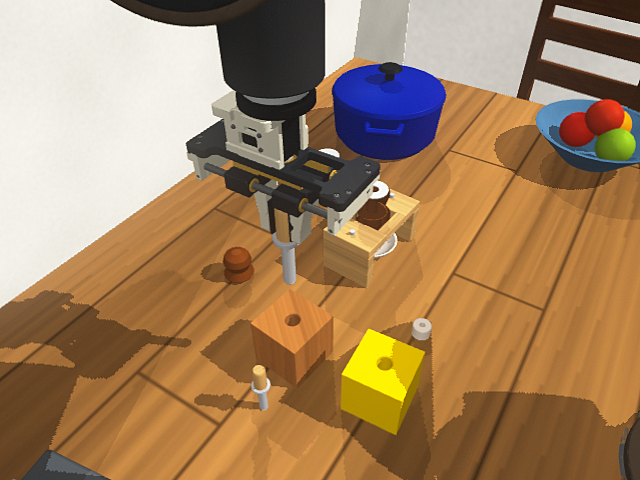

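```bash
python3 - <<'E'
import cv2,numpy as np
f=lambda n,x,y,s:cv2.resize(cv2.imread(n)[y:y+s,x:x+s],(390,390),interpolation=cv2.INTER_NEAREST)
cv2.imwrite('pics/c7.png',np.hstack([f('pics/top0.png',375,228,26),f('pics/top6.png',375,228,26)]))
E
```

```text
(no output)
```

View pics/c7.png

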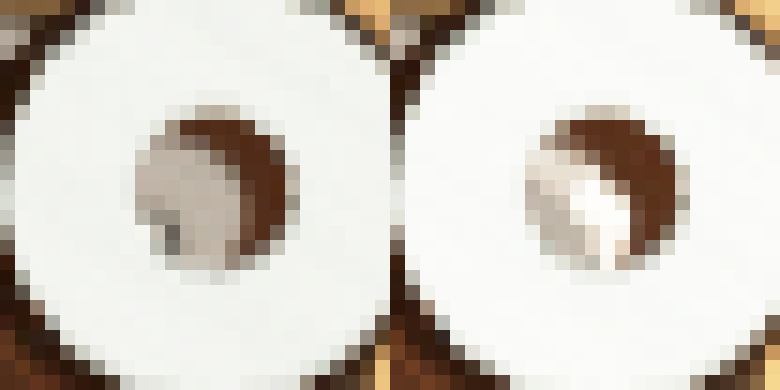

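```bash
python3 - <<'E'
from h import *
bot.line_to((549.1,113.9,168),velocity=70);bot.pause(.1);st()
z=down(549.1,113.9,168,150,step=2,v=30,flim=6,pr=3,settle=.03)
if z<=150: z=down(549.1,113.9,150,97,step=4,v=40,flim=6,pr=4,settle=.03)
if z<=97: z=down(549.1,113.9,97,91,step=.5,v=15,flim=5,pr=1,settle=.03)
E
```

```text
t32.73 [549.4  114.04 168.55] F [-0.17 -0.91 -2.42] M [0.07 0.02 0.03] w23.5 tilt [0.0009 0.0004]
cmd162.0 z161.90 [-0.4 -0.4 -1.8] t33.6
cmd156.0 z155.92 [ 0.4  0.3 -2.3] t34.4
cmd150.0 z149.90 [ 0.5 -0.  -2.5] t35.3
 t35.27 [549.03 113.86 149.9 ] F [ 0.53 -0.02 -2.51] M [ 0.09 -0.09 -0.04] w23.4 tilt [-0.0002 -0.0001]
cmd134.0 z133.79 [ 0.3 -0.2 -2.9] t36.4
cmd118.0 z117.79 [-0.6 -0.3 -3. ] t37.5
cmd102.0 z101.80 [ 0.9 -0.3 -2.2] t38.7
 t39.24 [549.13 113.92  97.03] F [ 0.49 -0.27 -1.99] M [ 0.06 -0.1  -0.07] w23.1 tilt [0.0001 0.    ]
cmd96.5 z96.52 [-0.1 -0.7 -1.7] t39.5
cmd96.0 z95.98 [-1.1  0.  -2.1] t39.8
cmd95.5 z95.47 [-0.   0.5 -2.6] t40.1
cmd95.0 z94.97 [-0.6  0.3 -1.9] t40.4
cmd94.5 z94.49 [ 0.1 -0.1 -1.6] t40.7
cmd94.0 z94.00 [ 0.3 -0.4 -3.5] t40.9
cmd93.5 z93.47 [ 0.3 -0.3 -2.4] t41.2
cmd93.0 z93.11 [-0.3  0.7 -0.8] t41.5
cmd92.5 z93.05 [-2.3 -0.1  6.6] t41.8
LIMIT
 t41.79 [549.21 113.92  93.05] F [-2.35 -0.07  6.59] M [ 0.07  0.96 -0.  ] w23.7 tilt [0.0004 0.    ]
```

Seated at the same height as at the start (93). Release, retreat and look.

```bash
python3 - <<'E'
from h import *
bot.line_to((549.1,113.9,93),velocity=15);bot.move_gripper(60,force=20);bot.pause(.2);st()
bot.line_to((549.1,113.9,220),velocity=90)
bot.move_joints([1.41, 0.359, 0.012, 0, -1.224, -0.288]);bot.pause(.3);st()
for n in("side","top"): cv2.imwrite(f"pics/{n}8.png",bot.camera(n)[:,:,::-1])
a=cv2.imread('pics/side8.png');b=cv2.imread('pics/top8.png')
cv2.imwrite('pics/c8.png',np.hstack([cv2.resize(a[150:420,200:440],(400,450)),cv2.resize(b[130:370,190:460],(400,356)).copy() if 0 else cv2.resize(b[130:370,190:460],(400,450))]))
E
sed -i 's/"pics\/top0.png"/"pics\/top8.png"/;s/"pics\/side0.png"/"pics\/side8.png"/' m2.py; python3 m2.py | head -2
```

```text
t43.05 [549.09 113.87  93.01] F [-0.69  0.21 -0.39] M [ 0.07 -0.06 -0.02] w60.0 tilt [-0.  0.]
 t46.92 [293.49 607.9  226.47] F [ 0.06 -0.37  0.51] M [-0.01 -0.07 -0.01] w59.8 tilt [ 0. -0.]
top [240.69148936 251.09574468] [ 6  6 11 11 94] [547.86841907 113.90083236 134.        ]
side [291.19852941 294.27941176] [  6   4  15  12 136] [548.53764997 113.70126696 134.        ]
```

View pics/c8.png

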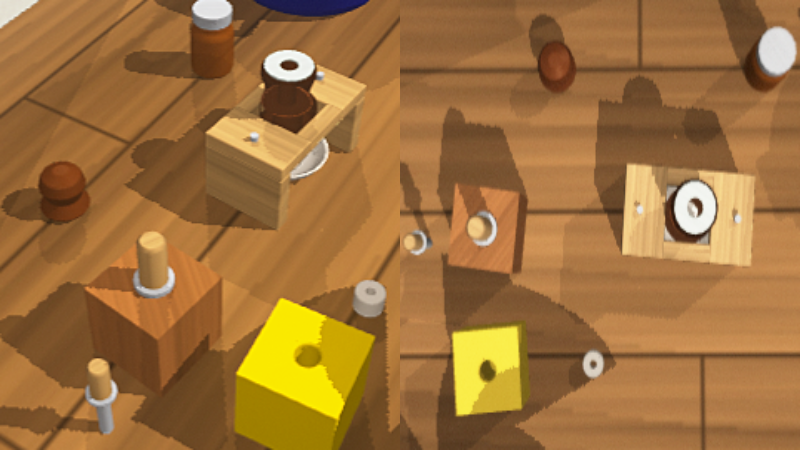

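```bash
python3 - <<'E'
import cv2,numpy as np
f=lambda n,x,y,s:cv2.resize(cv2.imread(n)[y:y+s,x:x+s],(390,390),interpolation=cv2.INTER_NEAREST)
cv2.imwrite('pics/c9.png',np.hstack([f('pics/side0.png',345,215,65),f('pics/side8.png',345,215,65)]))
E
```

```text
(no output)
```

View pics/c9.png

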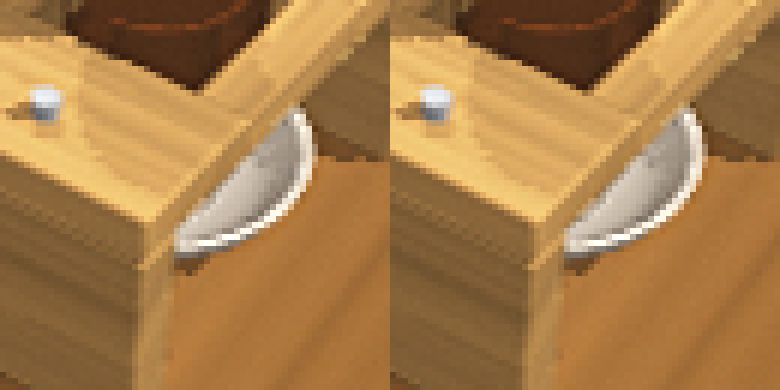

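The dish is unmoved (rim spans about columns 374–397, rows 233–256 in both pictures). The shading inside it has changed slightly.

```bash
python3 -c "
from plant import bot
bot.close_job()"
```

```text
the job is handed in; nothing more can be done
```

I pressed the worn insert out of the mill, put the drift back in its block, let go, moved the arm away and handed the job in at about 47 s of the 72 s. No verdict was reported.

**Locating:** The two cameras put the bore at about (566, -141), agreeing to about 1 mm. That is 4.5 mm off the stand's centre, as the description says it should be. The drift then went down the bore without touching the sides.

**Pressing:** Resistance began with the nose about 48.5 mm below the mill's top and stopped at about 64.5 mm. After that the drift ran freely until its collar met the top, pressing with under 10 N.
- **Force disagreement:** the wrist force rose by only about 3 N during the push. The stated friction is 8 to 20 N. I read the force only after each small step, so peaks during the steps may have been missed.
- **Early release:** the resistance ended about 3.5 mm before the stated drop depth of 68 mm. I have no explanation for this beyond the springy seat.

**Last checks:**
- **Drift:** its collar is down at the height where it started, and its handle top is within about 1 mm of where it began.
- **Insert:** I could not see it lying in the dish directly. I concluded it dropped because the drift reached 70 mm without resistance and the view down the bore changed.
- **Dish and other things:** the dish has not moved in the side view. The spare insert, mill head and jar look undisturbed in the pictures; I did not measure them.

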